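Clamp the setting blocks for the microscope

ROBOT

A 7-joint arm with a two-finger parallel gripper is mounted at the origin on the work surface. World frame = base frame: x ahead of the robot, y to its left, z up, the work surface at z = 0. Lengths are in mm, angles in rad, forces in N, time in s.
With the tool pointing down it reaches from about 400 to 875 mm from the base axis. Payload 4.4 kg.
Tool frame: the origin (TCP) lies midway between the tips of the shut fingers; the grasp point (between the pads) lies 19 mm behind it; z points along the fingers, y is the line along which they close (so a half turn about z gives the same grasp; the last joint's range is limited). The gripper opens to 85 mm and grips with 20 to 120 N. Pads are 22 mm wide; open, the fingers measure 114 mm over their backs; the gripper's body (76 mm by 85 mm) begins 54 mm behind the grasp point. The pads swing forward as they close: fully open they stand 13 mm farther back than shut.
Start: joints at [1.055, 0.628, 0.038, 1.517, -0.027, 0.996, -0.02], TCP at [282.639, -585.349, 231.313] pointing down, gripper open.
Joint ranges: [-3.06, 3.06], [-0.37, 2.12], [-1.25, 1.32], [0.18, 2.47], [-1.1, 4.24], [0.23, 1.98], [-2.94, 2.94]. Speed limits (rad/s): [2.57, 2.57, 3.14, 3.14, 3.14, 3.14, 3.14].

INTERFACE

Orientations are given as [roll, pitch, yaw] about the fixed x, y, z axes, in that order (R = Rz(yaw) Ry(pitch) Rx(roll)).
In Python, from cell import telemetry, eyes, ctrl, finder gives the robot as it stands.
- The arm moves only by the tool move_arm, never from a script. Its argument "steps" is a list of rows, each a list of 7 numbers: the turn, a rotation vector about the world's x, y, z in degrees, then the shift along the world's x, y, z in m, then the finger opening in m, from 0 to 0.0854. A call has 1 to 5 rows; each row shifts and turns the commanded pose from where the row before left it; what a row does not reach is not made up. A row lasts 1/10 s, in which the tool goes at most 50 mm and 8.59 degrees, less where a joint would pass 70% of its speed; a pose out of reach is approached as far as the arm can. A call with a gripper value outside its range is refused whole. The fingers move at their own pace and stop on an object; the grip force is fixed at half the most. Time passes only in rows, so rows that do not move let the fingers close. It gives the time, the measured TCP pose, the force, the opening and the grip force at its end, in the units of the state.
- telemetry.read_state(): the state, without advancing time (a new reading comes with each control period).
- eyes.get_image(name): name is "scene" or "side" or "wrist"; returns (picture, depth): 480x640x3 uint8, blue, green, red; 480x640 float32, mm along the optical axis (not along the pixel's ray), 0 where there is no reading.
- eyes.calibration(name): a dict with "fx", "fy", "cx", "cy" (pixels), "position" and "attitude" of the camera in the world. Camera axes: x right, y down, z forward; pixel columns grow to the right and rows downward; lengths in mm; the calibration is good to about 2 mm. A picture is of the moment at which its call begins: read the wrist's pose just before it. calibration takes no time and is no camera call; for the wrist camera it gives the pose at the moment of the call.
- ctrl.finish_job(): hands the job in; it is judged then, once.
Trained networks look in the newest picture that a camera, given by its name, has taken for a name from the list of things; names that differ only in an ending like _2 or _b are one class to them, and where a whole thing is asked for, a point or a joint stands for the part that bears it (a point fixed in the world has none). Each returns a list of dicts, best first, with "confidence" (0 to 1); they miss things now and then, are a little off and sometimes report something else, mostly with a low value. They report only what shows in the picture. A call takes as long as a camera call. They do not tell look-alikes from the thing itself.
- finder.boxes_of(camera, name): "location" ([x, y, z] in mm, in the coordinates of the camera as it stood for that picture, good to about 4 mm: the middle of the surface that is visible of it).
- finder.cut_out(camera, name): "mask" (480x640 bool, what is visible of it).
- finder.pinpoint(camera, name): "location" ([x, y, z] in mm, in the coordinates of the camera as it stood for that picture, good to about 4 mm: a listed point, or the origin of a listed thing).
The state is a dict: "clock": time; "qpos": joint angles; "qd": joint speeds; "tau": joint torques, N m; "eef_pos": TCP position; "tool_rot": TCP orientation; "force": force on the tool from outside, world axes, zero at the start; "torque": the same for the moment, N m; "width": finger opening in mm; "gripper_force": force on a finger pad.
Only numpy, scipy, OpenCV 4.12 (cv2) and the standard library are available. Lean on these libraries where they do the work, as an engineer would, in place of code of your own. Each camera call takes 0.05 s, during which the arm holds its last target. There are 200 camera calls.

TASK

Flip both clips off the case, lift off the lid and lay it flat on the bench beside the case, then stand every setting block from the case upright in the row of the wedge clamp. With the hammer, never the gripper, tap the wedge in by several short blows, drawing the hammer well clear between them, until it stops advancing and every block is gripped tight, then lay the hammer flat on the middle of the cork mat. Leave the clips open and the other things on the bench where they are.

Things in the scene. Friction and masses are not known exactly. Their poses are not given: they have to be found in the camera images.
- case: open-topped plywood case, 136 (its x) x 172 (its y) x 64 tall, 6 mm walls and floor; origin under its centre. Holds the setting blocks in a row along its y; at the start it is shut by the lid and two clips
- lid: loose plywood lid 136 x 172 x 8 lying on the case's rim; origin at the centre of the slab's underside (64 above the bench when on the case), same axes as the case; below the slab a 4 mm thick locating plate (116 x 152), so on the bench the origin is 4 mm up; on top a central wooden grip bar 16 (x) x 70 (y), rising from 8 to 40 mm above the origin; 0.18 kg
- clip_left (a joint): steel bale clip at the case's +y end, hinged 91 mm from the case's centre and 44 mm above its underside; 0 = hooked over the lid (upright), grows as it swings outward (away from the lid, +y) to 1.65 rad (flat out sideways). Over-centre spring: it snaps back shut below about 0.55 rad and swings open by itself beyond; takes about 4 N at the tab
- clip_right (a joint): the same clip at the case's -y end, swinging outward to -y
- clip_left_tab (a point): top edge, middle of the left clip's thumb tab: 54 mm from its hinge, 98 mm above the bench when shut. The tab is a plate 30 mm wide (case x), 3 thick, and stands 21 mm above the clip's hook, which lies on top of the lid's edge (hook top 77 mm above the bench, reaching 12 mm inward of the plate's middle)
- clip_right_tab (a point): the same point on the right clip
- block0: setting block (2 to 4 are present, all alike), 50 mm tall with a 3 mm stone on top: square wooden foot 24 x 24 x 20, short neck, brass cup 28 in diameter from 28 to 50 mm up; origin under the foot's centre, z up, x and y square to the foot; about 0.07 kg
- block1: another setting block like block0 (None if absent)
- block2: another setting block like block0 (None if absent)
- block3: another setting block like block0 (None if absent)
- clamp: wooden wedge clamp fixed to the bench: base 150 (x) x 230 (y) x 12 tall, origin under its centre; a fixed fence (top 26 above the bench) along its +x side, a sliding jaw (same height) facing the fence, and between the jaw and the front rail (rail top 34) the wedge, which slides along +y
- row (a point): middle of the clamp's row on the bed (12 mm above the bench), axes as the clamp. The row runs along y, 170 mm long; with the wedge at 0 the open gap between fence and jaw is 31 mm, from x = -15.5 to x = +15.5; setting blocks stand in it side by side, feet square to it
- jaw: sliding jaw of the clamp, 170 mm long; moves +x by a fifth of the wedge's travel; origin on its gripping face
- wedge (a joint): travel of the captive wooden wedge along the clamp's +y, m: starts at 0 to 0.004, with blocks in the row it comes up tight at about 0.035 (limit 0.042 with an empty row). Sliding friction 4 N, plus the reaction of the jaw once it grips; it stays where it is left
- wedge_butt (a point): middle of the wedge's butt face (36 wide, 20 tall, 23 mm above the bench), which faces the clamp's -y and is to be struck towards +y; axes as the clamp; it sticks out 50 mm beyond the clamp's base at the start
- hammer: setter's mallet lying flat, 0.22 kg, 201 mm long: head a cylinder 32 in diameter, 70 long along its y (both faces alike), wooden handle along its -x, 20 wide (y) and 18 tall, from the head to 185 mm from the head's axis; origin under the head's centre, handle and head axis 16 mm above it
- hammer_head (a point): centre of the hammer's head; each striking face lies 35 mm from it along y
- hammer_mid (a point): point on the handle's axis 85 mm from the head's axis, the middle of the hammer's length
- mat: cork mat 260 (x) x 130 (y) x 4 thick, fixed; origin under its centre; the hammer's place
- loupe: bystander, to be left alone: black loupe, a drum 38 wide, 32 tall (mm); origin under its centre
- ringbox: bystander, to be left alone: small dark ring box, 50 x 50 x 36 (mm); origin under its centre
- oil: bystander, to be left alone: small jar with a black cap, 40 wide, 70 tall (mm); origin under its centre
- greenbox: bystander, to be left alone: flat green box 70 x 110 x 35 (mm); origin under its centre
- dish: bystander, to be left alone: shallow white dish, 80 wide, 20 tall (mm); origin under its centre
Things that resemble listed ones, but are neither listed nor needed, are in the scene too. What is shaped like the hammer but red is not meant.

How it is judged:
By the outcome, as a careful person would: the job done as asked, in the order asked, and still so for the second after the job is handed in, with the robot touching nothing.
Of block0, block1, block2, block3 only 2 to 4 are there at a start; the rules pass over those that are not, and their reading is None.
At some moment in a run one of hammer may be knocked a few centimetres aside while the robot is not near it.
It also fails if it takes over 210 s, if anything falls off the work surface, if the arm or the gripper's body presses on something with over 40 N, if the wrist force passes 120 N, or if a joint passes its speed limit or range.

## Working session

There is one attempt and no reset: what is moved stays moved. The work goes in short steps, Python scripts to look and compute and a tool call to move; the robot and the scene stay as the last step left them, time stands still between calls to the robot, and variables do not carry over. Pictures are saved under pics/ and viewed, at most 14 in all, crops included, and the job is handed in when it is done.

Besides the shell and the picture viewer there is one more tool, called after "Call:" as name([rows], argument=value, ...), one row to a line, values as JSON. move_arm: Moves the arm, as the interface text tells. Its arguments: {"type":"object","properties":{"steps":{"type":"array"}},"required":["steps"]}

```bash
ls; mkdir -p pics; cat > h.py <<'E'
import numpy as np,cv2
from scipy.spatial.transform import Rotation as R
from cell import telemetry, eyes, ctrl, finder
def cal(n):
    c=eyes.calibration(n); a=np.array(c["attitude"],float)
    M=a if a.shape==(3,3) else R.from_euler('xyz',a).as_matrix()
    return c,M,np.array(c["position"],float)
def snap(n,f=None):
    c,M,p=cal(n); im,d=eyes.get_image(n)
    if f: cv2.imwrite('pics/'+f,im)
    return im,d,(c,M,p)
def world(k,u,v,z):
    c,M,p=k; return M@np.array([(u-c["cx"])/c["fx"]*z,(v-c["cy"])/c["fy"]*z,z])+p
def cloud(k,d):
    c,M,p=k; v,u=np.mgrid[0:480,0:640]
    P=np.stack([(u-c["cx"])/c["fx"]*d,(v-c["cy"])/c["fy"]*d,d],-1)
    return P@M.T+p
def pin(n,k,name,f=finder.pinpoint):
    return [(np.round(k[1]@np.array(r["location"])+k[2]).tolist(),round(r["confidence"],2)) for r in f(n,name)][:4]
E
python3 - <<'E'
from h import *
print(eyes.calibration("scene")); print(eyes.calibration("side")); print(telemetry.read_state())
for n in("scene","side"):
    im,d,k=snap(n,n+"0.png")
    for t in ["case","lid","clip_left_tab","clip_right_tab","clamp","row","wedge_butt","hammer_head","hammer_mid","mat","loupe","ringbox","oil","greenbox","dish"]:
        print(n,t,pin(n,k,t))
E
```

```text
pics
{'fx': 535.8127302445992, 'fy': 535.8127302445992, 'cx': 312.9543298659201, 'cy': 250.93529712995303, 'position': array([1011.31551037,  512.02394157, 1146.13230431]), 'attitude': array([-2.518459  , -0.00953855,  2.43566996])}
{'fx': 483.6821285543126, 'fy': 483.6821285543126, 'cx': 321.34435487696527, 'cy': 235.8550370564908, 'position': array([ 39.26611666, 904.63708187, 722.00670502]), 'attitude': array([-2.11305679, -0.01367248, -2.66975647])}
{'clock': 0.0, 'qpos': array([ 1.05520576,  0.62930317,  0.03841294,  1.5184031 , -0.02699473,
        0.99633669, -0.01997448]), 'qd': array([-0.00164109,  0.00044406, -0.00065932, -0.0011292 , -0.00112149,
        0.00217113, -0.00034917]), 'tau': array([-1.39303793e-04, -5.63412595e+01,  1.22638676e+00, -1.93451375e+01,
        1.10203525e-02,  1.02635846e-02, -2.48944622e-05]), 'eef_pos': array([ 282.35973971, -584.74179219,  230.40520228]), 'tool_rot': array([-3.13965943e+00,  1.16448997e-05,  4.49841644e-01]), 'force': array([ 0.34187597, -0.63150746,  0.46256214]), 'torque': array([-0.00033562, -0.01476997, -0.01149562]), 'grip
[... 1342 characters left out ...]
, 0.22)]
side clamp [([590.0, -50.0, -3.0], 0.9), ([732.0, -283.0, 1.0], 0.66)]
side row [([619.0, -43.0, 11.0], 0.86), ([423.0, 166.0, 97.0], 0.43)]
side wedge_butt [([563.0, -212.0, 23.0], 0.51)]
side hammer_head [([608.0, -352.0, 20.0], 0.9), ([498.0, -549.0, 13.0], 0.9), ([264.0, -319.0, 17.0], 0.77)]
side hammer_mid [([216.0, -250.0, 18.0], 0.85), ([525.0, -361.0, 17.0], 0.68), ([446.0, -612.0, 12.0], 0.64)]
side mat [([507.0, -367.0, 3.0], 0.61)]
side loupe [([765.0, 92.0, -3.0], 0.63)]
side ringbox []
side oil [([733.0, -283.0, 4.0], 0.62), ([562.0, -212.0, 25.0], 0.59), ([524.0, -361.0, 20.0], 0.16)]
side greenbox [([667.0, 431.0, -3.0], 0.87)]
side dish [([767.0, 92.0, -1.0], 0.64)]
```

View pics/scene0.png

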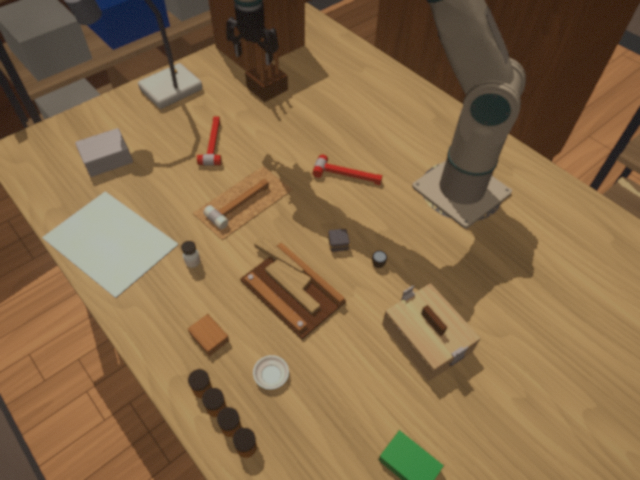

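View pics/side0.png

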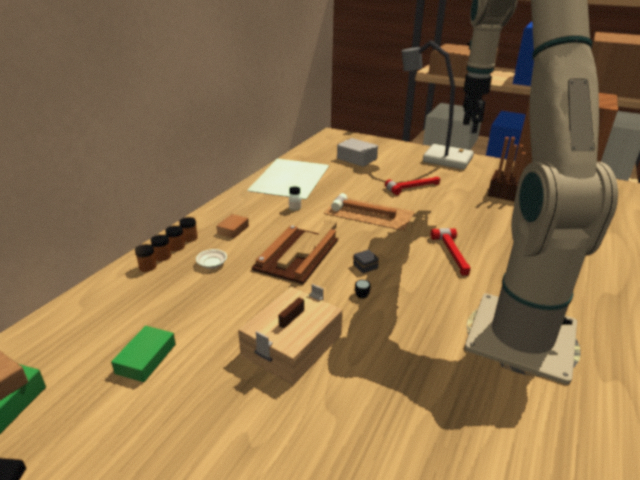

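The scene shows the case at px (430,330) with both clips shut. The clamp is at (293,290), the true hammer (white head) is on the mat at (240,203), and the red hammers are look-alikes. I'll start towards the case and fit the poses more closely.

Call:
move_arm([
  [0, 0, 6, 0.03, 0.04, 0.02, 0],
  [0, 0, 6, 0.03, 0.04, 0.02, 0],
  [0, 0, 6, 0.025, 0.043, 0, 0],
  [0, 0, 6, 0.02, 0.045, 0, 0],
  [0, 0, 6, 0.02, 0.045, 0, 0],
])

```text
clock: 2.1
eef_pos: [404.2, -376.3, 268.8]
tool_rot: [3.141, 0.0, 0.978]
force: [0.4, 0.3, 0.2]
width: 12.0
gripper_force: 0.0
```

```bash
cat >> h.py <<'E'
def rect(P,zlo,zhi,xr,yr,mask=None):
    m=(P[...,2]>zlo)&(P[...,2]<zhi)&(P[...,0]>xr[0])&(P[...,0]<xr[1])&(P[...,1]>yr[0])&(P[...,1]<yr[1])
    if mask is not None:m&=mask
    q=P[m][:,:2].astype(np.float32)
    return len(q),cv2.minAreaRect(q) if len(q)>5 else None,P[m].mean(0) if len(q) else None
E
python3 - <<'E'
from h import *
for n in("scene","side"):
    im,d,k=snap(n); P=cloud(k,d)
    print(n,"lid",rect(P,67,77,(330,530),(150,360)))
    print("grip",rect(P,95,112,(400,460),(200,310)))
    print("clips",rect(P,82,112,(380,480),(325,370)),rect(P,82,112,(380,480),(140,190)))
    print("clamp",rect(P,7,40,(480,700),(-195,90)))
    m=finder.cut_out(n,"hammer_head")
    for r in m:
        if r["confidence"]>.4: print("ham",r["confidence"],rect(P,8,60,(100,900),(-700,100),r["mask"]))
    print("mat",[ (r["confidence"],rect(P,1,8,(300,750),(-500,-250),r["mask"])) for r in finder.cut_out(n,"mat")][:2])
E
```

```text
scene lid (3674, ((427.96893310546875, 255.58493041992188), (186.61614990234375, 138.9304962158203), 83.21998596191406), array([432.02940948, 259.27999415,  71.88871643]))
grip (242, ((428.2470397949219, 256.6649475097656), (69.46582794189453, 19.810317993164062), 82.49691772460938), array([430.00367196, 257.02057393, 102.65268682]))
clips (44, ((439.9750061035156, 345.82415771484375), (4.780562877655029, 31.901874542236328), 83.29966735839844), array([441.42436623, 346.22909215,  93.81485416])) (47, ((416.871826171875, 165.92733764648438), (5.092295169830322, 29.88280487060547), 82.03060150146484), array([416.7907039 , 166.26677661,  91.88376361]))
clamp (5130, ((599.4510498046875, -51.14509582519531), (189.98544311523438, 292.3916931152344), 4.499762058258057), array([592.59322027, -44.57205075,  21.53088333]))
ham 0.88 (755, ((528.9534912109375, -370.61627197265625), (201.60586547851562, 74.14344024658203), 12.805758476257324), array([ 547.22651576, -354.11337058,   27.95500945]))
ham 0.87 (531, ((435.940185546875, -603.5906372070312), (204.97714233398438, 69.43612670898438), 42.0
[... 1277 characters left out ...]
1785888671875), (204.976806640625, 74.6229019165039), 49.11878204345703), array([ 448.36226478, -591.92519578,   21.40296286]))
ham 0.68 (573, ((526.0535278320312, -369.1059265136719), (203.58905029296875, 72.61775207519531), 12.720776557922363), array([ 530.47242679, -350.59237487,   24.96856555]))
ham 0.64 (638, ((223.37841796875, -241.36061096191406), (71.16098022460938, 195.15762329101562), 25.62571144104004), array([ 222.23503843, -254.75364948,   22.76488853]))
ham 0.64 (0, None, None)
mat [(0.77, (1071, ((508.1156311035156, -366.858154296875), (261.41473388671875, 142.96017456054688), 3.9402759075164795), array([ 484.7167726 , -348.72087757,    4.405158  ]))), (0.45, (0, None, None))]
```

Call:
move_arm([
  [0, 0, 6, 0.018, 0.045, -0.005, 0],
  [0, 0, 6, 0.015, 0.047, -0.005, 0],
  [0, 0, 6, 0.015, 0.047, -0.005, 0],
  [0, 0, 6, 0.01, 0.048, -0.005, 0],
  [0, 0, 2.5, 0.008, 0.048, -0.005, 0],
])

```text
clock: 2.9
eef_pos: [469.8, -143.3, 243.2]
tool_rot: [3.141, 0.0, 1.435]
force: [1.2, 0.7, 0.2]
width: 0.1
gripper_force: 0.0
```

Call:
move_arm([
  [0, 0, 0, 0.005, 0.048, -0.005, 0],
  [0, 0, 0, 0, 0.048, -0.01, 0],
  [0, 0, 0, -0.003, 0.048, -0.01, 0],
  [0, 0, 0, -0.004, 0.048, -0.01, 0],
  [0, 0, 0, -0.006, 0.048, -0.01, 0],
])

```text
clock: 3.4
eef_pos: [462.4, 96.9, 198.0]
tool_rot: [3.14, 0.0, 1.431]
force: [0.5, -0.5, -0.1]
width: -0.2
gripper_force: 0.0
```

Call:
move_arm([
  [0, 0, 0, -0.006, 0.048, -0.01, 0],
  [0, 0, 0, -0.006, 0.048, -0.01, 0],
  [0, 0, 0, -0.006, 0.048, -0.01, 0],
  [0, 0, 0, -0.006, 0.046, -0.01, 0],
  [0, 0, 0, -0.005, 0.04, -0.01, 0],
])

```text
clock: 3.9
eef_pos: [433.5, 328.2, 147.8]
tool_rot: [3.141, -0.0, 1.433]
force: [1.1, 0.5, 0.1]
width: -0.2
gripper_force: 0.0
```

Call:
move_arm([
  [0, 0, 0, 0.002, -0.006, -0.035, 0],
  [0, 0, 0, 0, 0, -0.028, 0],
  [0, 0, 0, 0, 0, 0, 0],
])

```text
clock: 4.2
eef_pos: [433.7, 317.8, 82.0]
tool_rot: [-3.138, 0.006, 1.433]
force: [-0.5, -1.2, 0.2]
width: 0.3
gripper_force: 0.0
```

Call:
move_arm([
  [0, 0, 0, 0.001, 0.01, 0, 0],
  [0, 0, 0, 0.001, 0.012, 0, 0],
  [0, 0, 0, 0.002, 0.012, 0, 0],
  [0, 0, 0, 0.002, 0.012, 0, 0],
  [0, 0, 0, 0, 0.004, 0, 0],
])

```text
clock: 4.7
eef_pos: [440.9, 374.5, 86.5]
tool_rot: [3.14, -0.004, 1.438]
force: [-0.2, 0.5, 0.1]
width: 0.0
gripper_force: 0.0
```

Call:
move_arm([
  [0, 0, 0, 0, -0.002, 0.03, 0],
  [0, 0, 0, -0.004, -0.04, 0.04, 0],
  [0, 0, 0, -0.005, -0.048, 0, 0],
  [0, 0, 0, -0.007, -0.048, 0, 0],
  [0, 0, 0, 0, 0, 0, 0],
])

```text
clock: 5.2
eef_pos: [423.6, 229.8, 150.9]
tool_rot: [-3.14, 0.007, 1.428]
force: [0.8, 0.0, -0.2]
width: 0.2
gripper_force: 0.0
```

```bash
python3 - <<'E'
from h import *
for n in("side",):
    im,d,k=snap(n,"s1.png"); P=cloud(k,d)
    print("clips",rect(P,82,112,(380,480),(325,370)),rect(P,82,112,(380,480),(140,190)))
    print("out",rect(P,20,112,(380,480),(355,420)))
    print("lid",rect(P,67,77,(330,530),(150,340)))
E
```

```text
clips (0, None, None) (87, ((415.3028564453125, 170.5054168701172), (28.19236946105957, 18.50661277770996), 7.929116249084473), array([414.92568617, 168.01369937,  91.37954973]))
out (357, ((443.4276428222656, 377.64154052734375), (48.04047393798828, 32.71652603149414), 83.13092041015625), array([442.02558538, 379.84202523,  44.80492527]))
lid (3343, ((426.4775390625, 253.83306884765625), (180.623291015625, 138.7003631591797), 83.29055786132812), array([423.56691802, 264.19818578,  72.68362839]))
```

Call:
move_arm([
  [0, 0, 0, -0.005, -0.04, -0.01, 0],
  [0, 0, 0, 0, -0.002, -0.03, 0],
  [0, 0, 0, 0, 0, -0.027, 0],
  [0, 0, 0, 0, 0, 0, 0],
])

```text
clock: 5.65
eef_pos: [418.6, 196.3, 81.6]
tool_rot: [-3.138, 0.002, 1.437]
force: [-1.1, 0.4, 0.1]
width: -0.0
gripper_force: 0.0
```

Call:
move_arm([
  [0, 0, 0, -0.001, -0.01, 0, 0],
  [0, 0, 0, -0.001, -0.012, 0, 0],
  [0, 0, 0, -0.002, -0.012, 0, 0],
  [0, 0, 0, -0.002, -0.012, 0, 0],
  [0, 0, 0, 0, -0.008, 0, 0],
])

```text
clock: 6.15
eef_pos: [413.4, 139.4, 84.2]
tool_rot: [-3.142, 0.001, 1.434]
force: [0.6, -0.8, -0.1]
width: -0.1
gripper_force: 0.0
```

Call:
move_arm([
  [0, 0, 0, 0, 0.002, 0.03, 0.03],
  [0, 0, 0, 0.005, 0.045, 0.04, 0.05],
  [0, 0, 0, 0.006, 0.048, 0, 0.05],
  [0, 0, 0, 0.004, 0.025, 0, 0.05],
  [0, 0, 0, 0, 0, 0, 0.05],
])

```text
clock: 6.65
eef_pos: [428.7, 258.1, 147.7]
tool_rot: [3.14, -0.004, 1.44]
force: [0.0, 0.2, 0.6]
width: 50.0
gripper_force: 0.0
```

```bash
python3 - <<'E'
from h import *
print(eyes.calibration("wrist"))
for n in("side",):
    im,d,k=snap(n,"s2.png"); P=cloud(k,d)
    print("clips",rect(P,82,112,(380,480),(325,370)),rect(P,82,112,(380,480),(140,190)))
    print("outR",rect(P,20,112,(380,480),(95,160)))
    print("lid",rect(P,67,77,(330,530),(150,340)))
im,d,k=snap("wrist","w2.png"); P=cloud(k,d)
print("lid",rect(P,67,77,(330,530),(150,340)));print("grip",rect(P,95,112,(400,460),(200,310)))
E
```

```text
{'fx': 406.8090335739501, 'fy': 406.8090335739501, 'cx': 324.1292445901944, 'cy': 238.32251070507965, 'position': array([438.90853746, 338.47322354, 290.37167421]), 'attitude': array([ 2.82218789e+00, -2.20253046e-03, -1.30705523e-01])}
clips (0, None, None) (0, None, None)
outR (115, ((411.01446533203125, 128.4874267578125), (31.56131935119629, 30.35112762451172), 83.59479522705078), array([409.78950911, 131.94434133,  46.2812028 ]))
lid (3315, ((428.06597900390625, 257.37298583984375), (174.06590270996094, 139.16836547851562), 82.98412322998047), array([423.47347455, 265.77841228,  72.66417256]))
lid (56526, ((426.674072265625, 256.74407958984375), (171.88107299804688, 136.45547485351562), 82.74394226074219), array([430.22935189, 273.00886169,  71.77066524]))
grip (4145, ((426.52294921875, 257.1990661621094), (69.58229064941406, 15.997071266174316), 82.43966674804688), array([427.01507641, 260.16833897, 103.31273717]))
```

Call:
move_arm([
  [0, 0, 0.3, -0.002, -0.001, -0.03, 0.05],
  [0, 0, 0, 0, 0, -0.035, 0.05],
  [0, 0, 0, 0, 0, -0.003, 0.05],
  [0, 0, 0, 0, 0, 0, 0.0],
  [0, 0, 0, 0, 0, 0, 0.0],
])

```text
clock: 7.25
eef_pos: [426.7, 252.6, 79.9]
tool_rot: [3.14, -0.001, 1.44]
force: [-0.3, -0.3, 0.5]
width: 21.7
gripper_force: 0.0
```

Call:
move_arm([
  [0, 0, 0, 0, 0, 0, 0.0],
  [0, 0, 0, 0, 0, 0, 0.0],
  [0, 0, 0, 0, 0, 0.01, 0.0],
  [0, 0, 0, 0, 0, 0.02, 0.0],
  [0, 0, 0, 0, 0, 0.03, 0.0],
])

```text
clock: 7.75
eef_pos: [424.9, 252.3, 139.2]
tool_rot: [-3.139, 0.002, 1.441]
force: [0.3, -0.5, -2.1]
width: 15.2
gripper_force: 58.6
```

Call:
move_arm([
  [0, 0, 0, 0.03, -0.005, 0, 0],
  [0, 0, 0, 0.045, -0.007, 0, 0],
  [0, 0, 0, 0.045, -0.007, 0, 0],
  [0, 0, 0, 0.035, -0.005, 0, 0],
  [0, 0, 0, 0.012, 0, -0.02, 0],
])

```text
clock: 8.25
eef_pos: [599.7, 227.4, 121.9]
tool_rot: [3.133, -0.003, 1.436]
force: [0.5, 0.4, -1.3]
width: 15.1
gripper_force: 58.8
```

Call:
move_arm([
  [0, 0, 0, 0, 0, -0.04, 0],
  [0, 0, 0, 0, 0, -0.035, 0],
  [0, 0, 0, 0, 0, -0.016, 0],
  [0, 0, 0, 0, 0, -0.005, 0],
  [0, 0, 0, 0, 0, -0.003, 0],
])

```text
clock: 8.75
eef_pos: [593.5, 229.4, 20.6]
tool_rot: [3.141, -0.001, 1.441]
force: [0.1, 0.4, -1.5]
width: 14.8
gripper_force: 58.8
```

Call:
move_arm([
  [0, 0, 0, 0, 0, -0.001, 0],
  [0, 0, 0, 0, 0, 0, 0.045],
  [0, 0, 0, 0, 0, 0, 0.045],
  [0, 0, 0, 0, 0, 0, 0.045],
  [0, 0, 0, 0, 0, 0.03, 0.045],
])

```text
clock: 9.25
eef_pos: [590.4, 227.6, 46.2]
tool_rot: [-3.136, 0.004, 1.441]
force: [-0.1, -0.1, -0.5]
width: 44.8
gripper_force: 0.0
```

Call:
move_arm([
  [0, 0, 0, -0.01, 0, 0.045, 0.045],
  [0, 0, 0, -0.045, 0.0, 0.02, 0.045],
  [0, 0, 0, -0.049, 0.0, 0.0, 0.045],
  [0, 0, 0, -0.049, 0.0, 0, 0.045],
  [0, 0, 0, -0.015, 0.0, 0, 0.045],
])

```text
clock: 9.75
eef_pos: [419.3, 228.3, 114.5]
tool_rot: [-3.138, 0.002, 1.445]
force: [0.1, 1.0, 0.6]
width: 45.1
gripper_force: 0.0
```

```bash
python3 - <<'E'
from h import *
im,d,k=snap("wrist","w3.png"); P=cloud(k,d)
print("blocks",pin("wrist",k,"block0"), telemetry.read_state()["eef_pos"])
print("tops",rect(P,50,62,(370,485),(180,335)))
m=((P[...,2]>50)&(P[...,2]<61.5)&(P[...,0]>368)&(P[...,0]<487)&(P[...,1]>180)&(P[...,1]<333)).astype(np.uint8)
n,l,s,c=cv2.connectedComponentsWithStats(m)
for i in range(1,n):
    if s[i,4]>60: q=P[l==i]; print(s[i,4],q.mean(0).round(1),q[:,:2].min(0),q[:,:2].max(0))
E
```

```text
blocks [([417.0, 239.0, 4.0], 0.91), ([420.0, 202.0, 6.0], 0.87), ([424.0, 272.0, 7.0], 0.6)] [422.33413367 229.05617171 114.57482653]
tops (8228, ((427.5062561035156, 257.483154296875), (114.9166488647461, 154.92259216308594), 0.0329781249165535), array([421.54441415, 247.85027084,  55.99887659]))
232 [473.7 331.3  56.1] [459.79159497 329.53375523] [486.79101592 332.97704928]
715 [371.1 311.1  55.9] [368.01225262 285.65227582] [374.22814204 332.96490993]
2433 [423.1 277.1  56.1] [409.28526972 262.76142075] [436.61725329 290.14010619]
2141 [417.1 241.4  55.9] [403.23803749 226.51351629] [430.70463451 254.1532023 ]
694 [483.4 211.6  55.9] [479.07742179 180.05180125] [486.9912837  241.53352865]
1897 [419.5 204.6  55.8] [405.83705297 189.40794878] [433.23441537 216.98267199]
309 [388.4 181.   55.9] [380.19086429 180.00100584] [399.28042744 182.47089753]
```

View pics/w3.png

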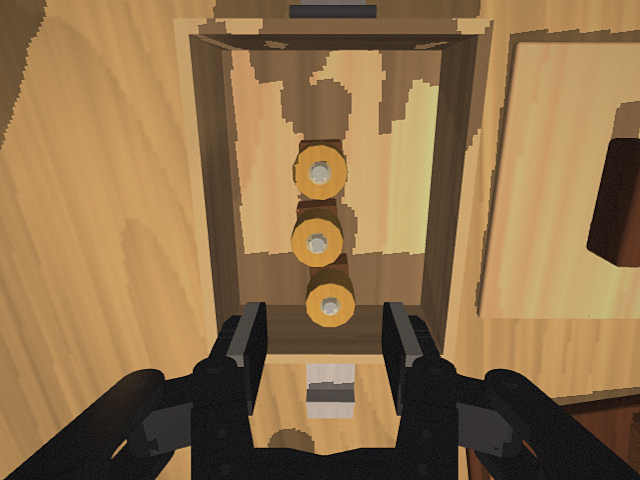

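Three blocks stand in the case, with cups at px (320,172), (317,242) and (330,305), and there's no fourth. I'll pick the +y one first.

Call:
move_arm([
  [0, 0, 0, 0.001, 0.047, -0.01, 0.045],
  [0, 0, 0, 0, 0, -0.04, 0.045],
  [0, 0, 0, 0, 0, -0.035, 0.045],
  [0, 0, 0, 0, 0, -0.002, 0.045],
  [0, 0, 0, 0, 0, 0, 0],
])

```text
clock: 10.35
eef_pos: [426.6, 275.8, 26.6]
tool_rot: [-3.141, 0.001, 1.44]
force: [-0.9, 0.0, -0.2]
width: 31.8
gripper_force: 0.3
```

Call:
move_arm([
  [0, 0, 0, 0, 0, 0, 0],
  [0, 0, 0, 0, 0, 0, 0],
  [0, 0, 0, 0, 0, 0.03, 0],
  [0, 0, 0, 0, 0, 0.04, 0],
  [0, 0, 0, 0, 0, 0.045, 0],
])

```text
clock: 10.85
eef_pos: [425.8, 275.4, 143.8]
tool_rot: [-3.142, 0.0, 1.441]
force: [0.3, 0.4, -1.2]
width: 26.4
gripper_force: 59.1
```

Call:
move_arm([
  [0, 0, 0, 0.02, -0.045, 0.01, 0],
  [0, 0, 0, 0.022, -0.044, 0.005, 0],
  [0, 0, 0, 0.022, -0.044, 0.005, 0],
  [0, 0, 0, 0.022, -0.044, 0.005, 0],
  [0, 0, 0, 0.022, -0.044, 0.005, 0],
])

```text
clock: 11.35
eef_pos: [534.9, 52.9, 173.7]
tool_rot: [3.139, -0.0, 1.441]
force: [0.2, 0.2, -1.1]
width: 26.6
gripper_force: 59.2
```

Call:
move_arm([
  [0, 0, 0, 0.022, -0.044, 0, 0],
  [0, 0, 0, 0.022, -0.044, 0, 0],
  [0, 0, 0, 0.022, -0.02, 0, 0],
  [0, 0, 0, 0.0, 0, 0, 0],
  [0, 0, 0, 0, 0, 0, 0],
])

```text
clock: 11.85
eef_pos: [599.9, -53.4, 172.7]
tool_rot: [3.141, -0.001, 1.439]
force: [0.2, 1.0, -0.6]
width: 26.4
gripper_force: 59.2
```

```bash
python3 - <<'E'
from h import *
print(telemetry.read_state()["eef_pos"])
im,d,k=snap("wrist","w4.png"); P=cloud(k,d)
for t in("clamp","row","jaw","wedge_butt"): print(t,pin("wrist",k,t))
for zl,zh in((9,15),(23,29),(31,38)): print(zl,rect(P,zl,zh,(480,710),(-180,90)))
np.save("P4.npy",P)
h=((P[...,2]>23)&(P[...,2]<29)&(P[...,0]>480)&(P[...,0]<710)&(P[...,1]>-180)&(P[...,1]<90)).astype(np.uint8)
n,l,s,c=cv2.connectedComponentsWithStats(h)
for i in range(1,n):
    if s[i,4]>200: print(s[i,4],cv2.minAreaRect(P[l==i][:,:2].astype(np.float32)),P[l==i][:,2].mean())
E
```

```text
[599.87214776 -53.40136275 172.69987188]
clamp [([588.0, -50.0, 2.0], 0.73)]
row [([618.0, -45.0, 11.0], 0.87)]
jaw [([602.0, -42.0, 14.0], 0.92), ([588.0, -45.0, -3.0], 0.34)]
wedge_butt [([567.0, -217.0, 23.0], 0.75)]
9 (22364, ((588.129638671875, -47.51366424560547), (150.24099731445312, 229.76785278320312), 3.4818294048309326), array([ 5.95472794e+02, -3.59091919e-01,  1.17631622e+01]))
23 (20082, ((597.5191650390625, -39.609764099121094), (120.67633056640625, 214.6118621826172), 3.534132719039917), array([607.80561249, -35.10884107,  25.73151777]))
31 (7417, ((536.5198974609375, -35.13835144042969), (32.72418212890625, 198.90576171875), 3.5261693000793457), array([530.72178309, -30.16857215,  33.56397779]))
9196 ((645.6017456054688, -44.07023620605469), (25.3012752532959, 199.77857971191406), 3.5019049644470215) 25.841317620037405
10886 ((568.72216796875, -24.62188720703125), (65.0396728515625, 181.14280700683594), 3.534132957458496) 25.63876382411781
```

View pics/w4.png

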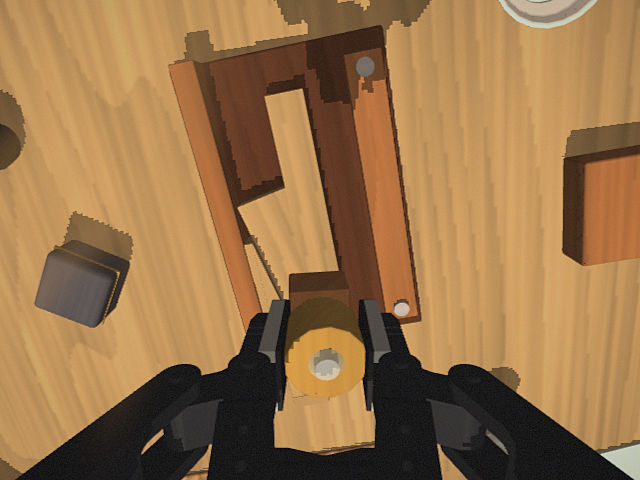

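Call:
move_arm([
  [0, 0, 6, 0.02, -0.028, -0.01, 0],
  [0, 0, 5, 0, 0, -0.045, 0],
  [0, 0, 0, 0, 0, -0.04, 0],
  [0, 0, 0, 0, 0, -0.015, 0],
  [0, 0, 0, 0, 0, 0, 0],
])

```text
clock: 12.6
eef_pos: [618.0, -80.0, 59.9]
tool_rot: [-3.137, -0.001, 1.634]
force: [-0.7, -0.6, -0.3]
width: 26.6
gripper_force: 59.3
```

```bash
python3 - <<'E'
from h import *
print(telemetry.read_state()["eef_pos"])
im,d,k=snap("wrist","w5.png")
E
```

```text
[618.01390525 -79.95941331  59.85077172]
```

View pics/w5.png

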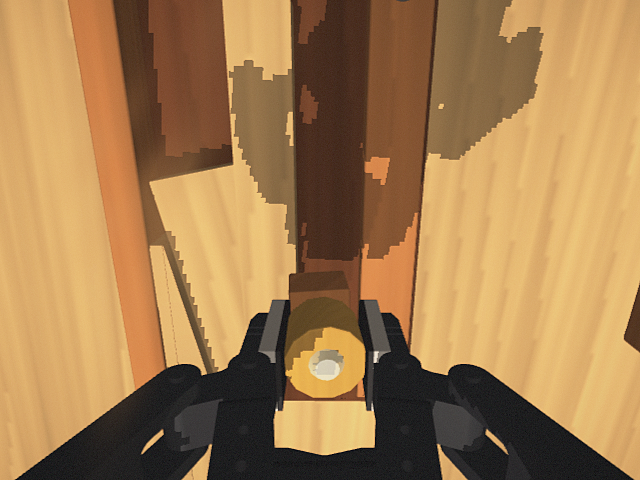

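Call:
move_arm([
  [0, 0, 0, 0.0025, -0.0015, -0.01, 0],
  [0, 0, 0, 0, 0, -0.01, 0],
  [0, 0, 0, 0, 0, -0.006, 0],
  [0, 0, 0, 0, 0, 0, 0],
])

```text
clock: 13.05
eef_pos: [621.8, -82.4, 35.1]
tool_rot: [-3.14, -0.0, 1.633]
force: [-0.7, 1.0, -0.5]
width: 26.3
gripper_force: 59.3
```

Call:
move_arm([
  [0, 0, 0, 0, 0, -0.002, 0],
  [0, 0, 0, 0, 0, 0, 0],
  [0, 0, 0, 0, 0, 0, 0.04],
  [0, 0, 0, 0, 0, 0, 0.04],
  [0, 0, 0, 0, 0, 0, 0.04],
])

```text
clock: 13.55
eef_pos: [622.6, -82.4, 34.1]
tool_rot: [3.141, 0.0, 1.633]
force: [-0.4, -0.5, -1.0]
width: 40.3
gripper_force: 0.0
```

Call:
move_arm([
  [0, 0, 0, 0, 0, 0.03, 0.04],
  [0, 0, 0, 0, 0, 0.045, 0.04],
  [0, 0, 0, -0.02, 0.03, 0.03, 0.045],
  [0, 0, -6, -0.025, 0.042, 0, 0.045],
  [0, 0, -5, -0.028, 0.04, 0, 0.045],
])

```text
clock: 14.05
eef_pos: [550.0, 30.8, 140.3]
tool_rot: [3.138, -0.002, 1.435]
force: [0.4, 0.8, -0.5]
width: 44.9
gripper_force: 0.0
```

```bash
cat >> h.py <<'E'
def blocks(P,z,xr,yr):
    m=((abs(P[...,2]-z)<4)&(P[...,0]>xr[0])&(P[...,0]<xr[1])&(P[...,1]>yr[0])&(P[...,1]<yr[1])).astype(np.uint8)
    n,l,s,c=cv2.connectedComponentsWithStats(m)
    for i in range(1,n):
        if s[i,4]>30: q=P[l==i]; print(s[i,4],q.mean(0).round(1),((q.min(0)+q.max(0))/2).round(1),np.ptp(q,0).round(1))
E
python3 - <<'E'
from h import *
print(telemetry.read_state()["eef_pos"])
for n in("scene","side"):
    im,d,k=snap(n); P=cloud(k,d); print(n,pin(n,k,"block0"))
    blocks(P,62,(590,650),(-140,50)); blocks(P,56,(400,450),(180,330))
E
```

```text
[550.00303226  30.77642035 140.33320658]
scene [([422.0, 241.0, 7.0], 0.78), ([618.0, -85.0, 11.0], 0.73), ([422.0, 204.0, 5.0], 0.54), ([427.0, 256.0, -2.0], 0.47)]
84 [621.  -81.9  62.4] [620.2 -82.   62. ] [27.2 26.4  7.7]
96 [421.8 202.5  56.2] [421.8 202.3  56. ] [25.9 27.1  7.9]
97 [418.9 239.5  56. ] [417.8 239.4  55.8] [26.5 25.4  7.3]
side [([417.0, 241.0, 6.0], 0.9), ([419.0, 204.0, 7.0], 0.8), ([620.0, -78.0, 8.0], 0.55)]
51 [618.9 -78.6  62.2] [619.2 -80.4  62.1] [27.5 29.2  6.7]
99 [419.1 205.7  56.3] [420.1 203.5  55.8] [29.  26.9  7.5]
103 [416.5 242.8  56.5] [417.1 240.9  55.9] [27.4 27.3  7.9]
```

Call:
move_arm([
  [0, 0, 0, -0.026, 0.042, -0.005, 0.045],
  [0, 0, 0, -0.027, 0.042, -0.005, 0.045],
  [0, 0, 0, -0.027, 0.042, -0.005, 0.045],
  [0, 0, 0, -0.027, 0.042, -0.005, 0.045],
  [0, 0, 0, -0.0255, 0.0415, -0.01, 0.045],
])

```text
clock: 14.75
eef_pos: [418.0, 239.3, 109.0]
tool_rot: [3.14, -0.001, 1.438]
force: [1.2, -0.5, 0.4]
width: 44.9
gripper_force: 0.0
```

Call:
move_arm([
  [0, 0, 0, 0, 0, 0, 0.045],
  [0, 0, 0, 0, 0, 0, 0.045],
])

```text
clock: 14.95
eef_pos: [417.6, 239.2, 108.6]
tool_rot: [3.141, 0.0, 1.443]
force: [0.6, -0.7, -0.6]
width: 45.1
gripper_force: 0.0
```

Call:
move_arm([
  [0, 0, 0, 0, 0.001, -0.04, 0.045],
  [0, 0, 0, 0, 0, -0.04, 0.045],
  [0, 0, 0, 0, 0, -0.002, 0.045],
  [0, 0, 0, 0, 0, 0, 0],
  [0, 0, 0, 0, 0, 0, 0],
])

```text
clock: 15.45
eef_pos: [418.8, 239.2, 28.3]
tool_rot: [3.139, -0.001, 1.439]
force: [-0.7, 0.5, -0.0]
width: 26.5
gripper_force: 58.9
```

Call:
move_arm([
  [0, 0, 0, 0, 0, 0, 0],
  [0, 0, 0, 0, 0, 0.02, 0],
  [0, 0, 0, 0, 0, 0.04, 0],
  [0, 0, 0, 0.01, -0.01, 0.045, 0],
  [0, 0, 0, 0.027, -0.04, 0, 0],
])

```text
clock: 15.95
eef_pos: [456.6, 196.2, 138.7]
tool_rot: [3.131, -0.011, 1.45]
force: [2.7, 0.8, -0.2]
width: 26.5
gripper_force: 59.2
```

Call:
move_arm([
  [0, 0, 0, 0.027, -0.039, 0, 0],
  [0, 0, 0, 0.027, -0.039, 0, 0],
  [0, 0, 0, 0.027, -0.039, 0, 0],
  [0, 0, 5, 0.027, -0.039, 0, 0],
  [0, 0, 6, 0.027, -0.039, 0, 0],
])

```text
clock: 16.45
eef_pos: [590.5, -7.5, 133.8]
tool_rot: [3.139, 0.001, 1.637]
force: [0.8, 1.9, -1.2]
width: 26.0
gripper_force: 59.1
```

Call:
move_arm([
  [0, 0, 0, 0.027, -0.04, 0, 0],
  [0, 0, 0, 0, 0, -0.03, 0],
  [0, 0, 0, 0, 0, -0.04, 0],
  [0, 0, 0, 0, 0, 0, 0],
  [0, 0, 0, 0, 0, 0, 0],
])

```text
clock: 16.95
eef_pos: [616.1, -45.2, 63.0]
tool_rot: [-3.142, -0.0, 1.634]
force: [1.0, 0.2, -0.5]
width: 26.5
gripper_force: 59.2
```

Call:
move_arm([
  [0, 0, 0, 0.002, -0.0005, -0.01, 0],
  [0, 0, 0, 0, 0, -0.01, 0],
  [0, 0, 0, 0, 0, -0.007, 0],
  [0, 0, 0, 0, 0, 0, 0],
  [0, 0, 0, 0, 0, 0, 0],
])

```text
clock: 17.45
eef_pos: [618.1, -45.7, 34.8]
tool_rot: [-3.141, -0.0, 1.633]
force: [0.2, 0.2, -0.1]
width: 26.4
gripper_force: 59.2
```

Call:
move_arm([
  [0, 0, 0, 0, 0, -0.001, 0],
  [0, 0, 0, 0, 0, 0, 0],
  [0, 0, 0, 0, 0, 0, 0.04],
  [0, 0, 0, 0, 0, 0, 0.04],
  [0, 0, 0, 0, 0, 0, 0.04],
])

```text
clock: 17.95
eef_pos: [618.3, -45.8, 34.0]
tool_rot: [3.141, -0.0, 1.633]
force: [0.3, -0.2, 0.5]
width: 40.0
gripper_force: 0.0
```

Call:
move_arm([
  [0, 0, 0, 0, 0, 0.03, 0.04],
  [0, 0, 0, 0, 0, 0.045, 0.04],
  [0, 0, 0, -0.021, 0.027, 0.015, 0.045],
  [0, 0, -6, -0.03, 0.039, 0, 0.045],
  [0, 0, -5, -0.03, 0.038, 0, 0.045],
])

```text
clock: 18.45
eef_pos: [537.0, 59.0, 124.8]
tool_rot: [3.139, -0.001, 1.435]
force: [-0.4, 0.9, 0.0]
width: 45.5
gripper_force: 0.0
```

Call:
move_arm([
  [0, 0, 0, -0.029, 0.037, -0.003, 0.045],
  [0, 0, 0, -0.029, 0.036, -0.003, 0.045],
  [0, 0, 0, -0.029, 0.036, -0.003, 0.045],
  [0, 0, 0, -0.029, 0.036, -0.005, 0.045],
  [0, 0, 0, 0, 0, 0, 0.045],
])

```text
clock: 18.95
eef_pos: [416.3, 209.5, 109.9]
tool_rot: [-3.139, -0.003, 1.453]
force: [1.1, 1.2, 0.2]
width: 44.9
gripper_force: 0.0
```

Call:
move_arm([
  [0, 0, 0, 0.003, -0.005, 0, 0.045],
  [0, 0, 0, 0, 0, 0, 0.045],
])

```text
clock: 19.15
eef_pos: [425.5, 196.4, 109.9]
tool_rot: [3.141, 0.001, 1.438]
force: [0.4, -0.7, 1.2]
width: 44.9
gripper_force: 0.0
```

Call:
move_arm([
  [0, 0, 0, -0.005, 0.006, -0.04, 0.045],
  [0, 0, 0, 0, 0, -0.04, 0.045],
  [0, 0, 0, 0, 0, -0.003, 0.045],
  [0, 0, 0, 0, 0, 0, 0.045],
  [0, 0, 0, 0, 0, 0, 0],
])

```text
clock: 19.65
eef_pos: [420.6, 203.8, 28.2]
tool_rot: [3.14, -0.001, 1.439]
force: [-0.4, 0.0, -0.0]
width: 31.7
gripper_force: 0.0
```

Call:
move_arm([
  [0, 0, 0, 0, 0, 0, 0],
  [0, 0, 0, 0, 0, 0, 0],
  [0, 0, 0, 0, 0, 0.03, 0],
  [0, 0, 0, 0, 0, 0.04, 0],
  [0, 0, 0, 0.0, 0.0, 0.04, 0],
])

```text
clock: 20.15
eef_pos: [418.8, 204.0, 138.6]
tool_rot: [-3.141, 0.0, 1.441]
force: [0.8, 0.4, -1.1]
width: 26.3
gripper_force: 59.2
```

Call:
move_arm([
  [0, 0, 0, 0.033, -0.036, 0, 0],
  [0, 0, 0, 0.033, -0.036, 0, 0],
  [0, 0, 0, 0.033, -0.036, 0, 0],
  [0, 0, 5, 0.033, -0.036, 0, 0],
  [0, 0, 6, 0.033, -0.036, 0, 0],
])

```text
clock: 20.65
eef_pos: [585.4, 22.4, 138.0]
tool_rot: [3.14, 0.0, 1.637]
force: [0.2, 0.4, -0.8]
width: 26.1
gripper_force: 59.2
```

Call:
move_arm([
  [0, 0, 0, 0.031, -0.034, 0, 0],
  [0, 0, 0, 0, 0, -0.03, 0],
  [0, 0, 0, 0, 0, -0.04, 0],
  [0, 0, 0, 0, 0, 0, 0],
  [0, 0, 0, 0, 0, 0, 0],
])

```text
clock: 21.15
eef_pos: [614.7, -9.5, 67.4]
tool_rot: [-3.141, -0.0, 1.634]
force: [1.0, -0.2, 0.3]
width: 26.3
gripper_force: 59.3
```

Call:
move_arm([
  [0, 0, 0, 0.0015, 0, -0.015, 0],
  [0, 0, 0, 0, 0, -0.01, 0],
  [0, 0, 0, 0, 0, -0.0075, 0],
  [0, 0, 0, 0, 0, 0, 0],
  [0, 0, 0, 0, 0, 0, 0],
])

```text
clock: 21.65
eef_pos: [616.7, -9.7, 34.3]
tool_rot: [3.141, 0.0, 1.633]
force: [1.0, -0.2, -0.8]
width: 26.5
gripper_force: 59.7
```

Call:
move_arm([
  [0, 0, 0, 0, 0, -0.0005, 0],
  [0, 0, 0, 0, 0, 0, 0.04],
  [0, 0, 0, 0, 0, 0, 0.04],
  [0, 0, 0, 0, 0, 0, 0.04],
  [0, 0, 0, 0, 0, 0.03, 0.04],
])

```text
clock: 22.15
eef_pos: [613.7, -10.1, 60.9]
tool_rot: [-3.134, -0.0, 1.633]
force: [0.3, -0.7, -0.4]
width: 39.9
gripper_force: 0.0
```

Call:
move_arm([
  [0, 0, 0, 0, 0, 0.045, 0.04],
  [0, 0, -8, -0.01, -0.045, 0.04, 0.06],
  [0, 0, -8, -0.01, -0.046, 0, 0.06],
  [0, 0, -8, -0.01, -0.046, 0, 0.06],
  [0, 0, -8, -0.01, -0.046, 0, 0.06],
])

```text
clock: 22.65
eef_pos: [578.1, -186.5, 142.3]
tool_rot: [3.14, -0.0, 1.069]
force: [1.0, -0.9, 0.5]
width: 59.7
gripper_force: 0.0
```

Call:
move_arm([
  [0, 0, -8, -0.02, -0.045, 0, 0.06],
  [0, 0, -8, -0.02, -0.045, 0, 0.06],
  [0, 0, -8, -0.01, -0.046, 0, 0.06],
  [0, 0, -8, 0, 0, 0, 0.06],
  [0, 0, -8, 0, 0, 0, 0.06],
])

```text
clock: 23.15
eef_pos: [527.3, -323.3, 141.6]
tool_rot: [3.141, 0.0, 0.366]
force: [0.1, 0.3, -0.3]
width: 60.2
gripper_force: 0.0
```

```bash
python3 - <<'E'
from h import *
print(telemetry.read_state()["eef_pos"],telemetry.read_state()["tool_rot"],telemetry.read_state()["clock"])
for n in("scene","side","wrist"):
    im,d,k=snap(n,n+"6.png"); P=cloud(k,d); print(n)
    if n!="wrist": blocks(P,62,(590,650),(-140,50))
    for r in finder.cut_out(n,"hammer_head")[:3]: print("ham",r["confidence"],rect(P,8,60,(100,900),(-700,100),r["mask"]))
    print(pin(n,k,"hammer_head"),pin(n,k,"hammer_mid"),pin(n,k,"mat"))
E
```

```text
[ 527.27681952 -323.28106861  141.6390074 ] [3.14087970e+00 2.04435661e-04 3.66254117e-01] 23.15
scene
82 [620.4 -81.7  62.1] [620.3 -82.   61.9] [25.4 27.5  7.8]
173 [618.7 -27.7  62.2] [618.4 -27.6  62. ] [27.9 58.5  7.9]
ham 0.91 (768, ((524.3449096679688, -355.9397277832031), (197.54019165039062, 70.7389907836914), 3.305040121078491), array([ 545.70015742, -353.48900116,   27.89710379]))
ham 0.88 (713, ((215.87322998046875, -251.67178344726562), (74.75618743896484, 201.34518432617188), 32.92414855957031), array([ 227.46653123, -261.29217799,   23.06839389]))
ham 0.78 (361, ((460.7779541015625, -613.537841796875), (191.97329711914062, 64.36518096923828), 59.058753967285156), array([ 474.13948835, -579.46472746,   25.48693904]))
[([498.0, -550.0, 15.0], 0.95), ([604.0, -349.0, 20.0], 0.92), ([618.0, -45.0, 14.0], 0.68), ([615.0, -11.0, 13.0], 0.61)] [([214.0, -245.0, 16.0], 0.96), ([435.0, -616.0, 12.0], 0.86), ([522.0, -359.0, 21.0], 0.82)] [([508.0, -366.0, -1.0], 0.81)]
side
163 [617.  -41.1  62.3] [618.  -45.7  62.1] [ 29.4 100.9   7.7]
ham 0.98 (634, ((220.72918701171875, -240
[... 502 characters left out ...]
), ([500.0, -548.0, 12.0], 0.85), ([265.0, -323.0, 20.0], 0.61)] [([218.0, -250.0, 20.0], 0.92), ([446.0, -614.0, 12.0], 0.8), ([525.0, -360.0, 19.0], 0.67)] [([508.0, -367.0, -1.0], 0.68)]
wrist
ham 0.66 (5097, ((473.6695556640625, -573.7144775390625), (99.09342956542969, 70.31946563720703), 47.38947296142578), array([ 496.92664726, -553.09607024,   24.75528891]))
ham 0.55 (13538, ((521.9183959960938, -360.3489074707031), (201.01612854003906, 69.95626831054688), 4.7201008796691895), array([ 555.12598486, -355.84258852,   29.77754668]))
[([604.0, -350.0, 18.0], 0.84), ([497.0, -550.0, 17.0], 0.67)] [([441.0, -617.0, 15.0], 0.84), ([507.0, -368.0, -3.0], 0.55)] [([509.0, -366.0, -1.0], 0.85)]
```

View pics/wrist6.png

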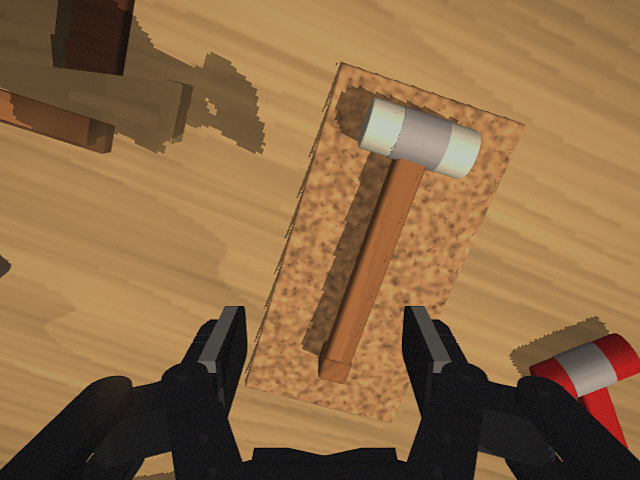

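Call:
move_arm([
  [0, 0, -8, 0.024, -0.034, 0, 0.06],
  [0, 0, -8.3, 0, 0, -0.04, 0.06],
  [0, 0, 0, 0, 0, -0.04, 0.06],
  [0, 0, 0, 0, 0, -0.03, 0.06],
  [0, 0, 0, 0, 0, 0, 0.06],
])

```text
clock: 24.4
eef_pos: [549.2, -352.5, 27.1]
tool_rot: [-3.136, 0.007, 0.092]
force: [-0.9, 0.1, -0.6]
width: 60.0
gripper_force: 0.0
```

Call:
move_arm([
  [0, 0, 0, 0, 0, 0, 0.06],
])

```text
clock: 24.5
eef_pos: [552.6, -354.7, 31.8]
tool_rot: [-3.141, 0.0, 0.092]
force: [0.1, -0.4, 0.5]
width: 60.2
gripper_force: 0.0
```

Call:
move_arm([
  [0, 0, -0.5, -0.001, -0.0035, -0.015, 0.06],
  [0, 0, 0, 0, 0, -0.008, 0.06],
  [0, 0, 0, 0, 0, -0.001, 0.06],
  [0, 0, 0, 0, 0, 0, 0],
  [0, 0, 0, 0, 0, 0, 0],
])

```text
clock: 25.0
eef_pos: [551.8, -358.3, 8.1]
tool_rot: [3.141, -0.001, 0.083]
force: [0.5, -0.4, 0.1]
width: 31.9
gripper_force: 0.0
```

Call:
move_arm([
  [0, 0, 0, 0, 0, 0, 0],
  [0, 0, 0, 0, 0, 0, 0],
  [0, 0, 0, 0, 0, 0.015, 0],
  [0, 0, 0, 0, 0, 0.025, 0],
  [0, 0, 0, 0, 0, 0, 0],
])

```text
clock: 25.5
eef_pos: [553.6, -359.6, 51.3]
tool_rot: [3.138, -0.005, 0.083]
force: [1.1, -0.7, -2.9]
width: 19.0
gripper_force: 59.0
```

```bash
python3 - <<'E'
from h import *
s=telemetry.read_state(); print(s["eef_pos"],s["tool_rot"],s["force"])
for n in("wrist",):
    im,d,k=snap(n,"w7.png"); P=cloud(k,d); print(n)
    for r in finder.cut_out(n,"hammer_head")[:3]: print("ham",r["confidence"],rect(P,20,100,(100,900),(-700,100),r["mask"]))
    print(pin(n,k,"hammer_head"),pin(n,k,"wedge_butt"))
im,d,k=snap("scene"); P=cloud(k,d)
print(pin("scene",k,"wedge_butt"),pin("scene",k,"hammer_head"),rect(P,14,40,(530,600),(-225,-170)))
E
```

```text
[ 553.62165446 -359.64806744   51.26365198] [ 3.13780176 -0.0050011   0.08315345] [ 1.10577358 -0.70428485 -2.85251363]
wrist
ham 0.83 (1205, ((479.33319091796875, -524.7582397460938), (35.03529357910156, 16.651653289794922), 8.842244148254395), array([ 481.82449368, -524.36819909,   25.95601278]))
ham 0.79 (34773, ((564.6373901367188, -358.8166198730469), (118.84969329833984, 70.02412414550781), 4.72885799407959), array([ 591.43772634, -356.55308961,   74.25388425]))
[([608.0, -354.0, 59.0], 0.81)] []
[([567.0, -209.0, 22.0], 0.94)] [([263.0, -319.0, 15.0], 0.68), ([599.0, -353.0, 59.0], 0.67), ([497.0, -550.0, 18.0], 0.41)] (219, ((565.9173583984375, -192.33570861816406), (37.12956237792969, 43.713382720947266), 1.0807116031646729), array([ 567.17479823, -191.75292776,   31.0668367 ]))
```

View pics/w7.png

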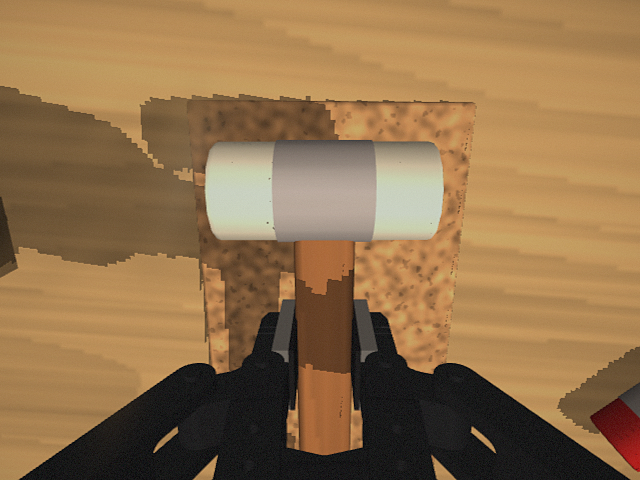

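Call:
move_arm([
  [0, 0, -0.6, -0.018, 0.03, 0, 0],
  [0, 0, -0.6, -0.019, 0.03, 0, 0],
  [0, 0, 0, 0, 0, -0.02, 0],
  [0, 0, 0, 0, 0, -0.02, 0],
  [0, 0, 0, 0, 0, 0, 0],
])

```text
clock: 26.35
eef_pos: [514.5, -296.8, 7.1]
tool_rot: [-3.14, 0.001, 0.064]
force: [-0.8, 1.3, -0.8]
width: 18.9
gripper_force: 62.9
```

Call:
move_arm([
  [0, 0, 0, 0, 0, 0, 0],
])

```text
clock: 26.45
eef_pos: [514.5, -297.6, 7.2]
tool_rot: [-3.141, 0.0, 0.063]
force: [-0.2, 1.5, -2.0]
width: 18.8
gripper_force: 62.9
```

Call:
move_arm([
  [0, 0, 0, 0, 0, 0.005, 0],
  [0, 0, 0, -0.001, 0.02, 0, 0],
  [0, 0, 0, -0.002, 0.035, 0, 0],
  [0, 0, 0, 0.003, -0.05, 0, 0],
  [0, 0, 0, 0, 0, 0, 0],
])

```text
clock: 26.95
eef_pos: [515.3, -299.7, 13.5]
tool_rot: [3.134, -0.002, 0.059]
force: [-1.1, -1.7, -2.2]
width: 18.7
gripper_force: 62.7
```

```bash
cat >> h.py <<'E'
def butt():
    from h import snap,cloud,rect,pin
    s=telemetry.read_state(); print(s["eef_pos"],s["force"])
    im,d,k=snap("scene"); P=cloud(k,d); r=rect(P,28,36,(540,600),(-230,-155)); q=P[(P[...,2]>28)&(P[...,2]<36)&(P[...,0]>550)&(P[...,0]<582)&(P[...,1]>-225)&(P[...,1]<-140)]
    print(pin("scene",k,"wedge_butt"),"ymin",np.sort(q[:,1])[:12].round(0), pin("scene",k,"hammer_head"))
    return im,k
E
python3 -c "
from h import *
butt()"
```

```text
[ 515.26551612 -299.67201653   13.49025543] [-1.11406774 -1.67038757 -2.22422903]
[([563.0, -202.0, 22.0], 0.91)] ymin [-202. -202. -201. -200. -200. -200. -200. -200. -199. -199. -198. -198.] [([500.0, -552.0, 14.0], 0.85), ([263.0, -317.0, 12.0], 0.82), ([567.0, -296.0, 26.0], 0.63)]
```

Call:
move_arm([
  [0, 0, 0, -0.001, 0.025, 0, 0],
  [0, 0, 0, -0.002, 0.037, 0, 0],
  [0, 0, 0, 0.003, -0.05, 0, 0],
  [0, 0, 0, 0, 0, 0, 0],
])

```text
clock: 27.5
eef_pos: [515.5, -285.7, 13.3]
tool_rot: [3.136, -0.002, 0.061]
force: [0.3, -2.5, -2.0]
width: 19.0
gripper_force: 62.7
```

```bash
python3 -c "
from h import *
butt()"
```

```text
[ 515.48459936 -285.72752484   13.25484673] [ 0.29670395 -2.458215   -1.98470905]
[([562.0, -186.0, 20.0], 0.75)] ymin [-189. -188. -187. -187. -187. -186. -186. -185. -185. -185. -184. -184.] [([496.0, -551.0, 17.0], 0.97), ([565.0, -280.0, 29.0], 0.8), ([265.0, -323.0, 15.0], 0.74)]
```

Call:
move_arm([
  [0, 0, 0, -0.001, 0.024, 0, 0],
  [0, 0, 0, -0.002, 0.036, 0, 0],
  [0, 0, 0, 0.003, -0.05, 0, 0],
  [0, 0, 0, 0, 0, 0, 0],
])

```text
clock: 28.05
eef_pos: [515.4, -275.1, 13.2]
tool_rot: [3.136, -0.002, 0.061]
force: [-0.6, -3.2, -2.5]
width: 18.7
gripper_force: 62.7
```

```bash
python3 -c "
from h import *
butt()"
```

```text
[ 515.41407105 -275.06784138   13.15711933] [-0.57929246 -3.22169724 -2.52861948]
[([562.0, -180.0, 23.0], 0.92)] ymin [-181. -181. -180. -180. -179. -179. -178. -178. -178. -178. -177. -177.] [([262.0, -321.0, 9.0], 0.78), ([566.0, -270.0, 29.0], 0.77), ([498.0, -548.0, 13.0], 0.59)]
```

Call:
move_arm([
  [0, 0, 0, -0.001, 0.024, 0, 0],
  [0, 0, 0, -0.002, 0.036, 0, 0],
  [0, 0, 0, 0.002, -0.048, 0, 0],
  [0, 0, 0, 0.001, -0.012, 0, 0],
  [0, 0, 0, 0, 0, 0, 0],
])

```text
clock: 28.7
eef_pos: [514.2, -273.2, 12.7]
tool_rot: [3.14, -0.0, 0.059]
force: [-0.9, 0.3, -2.7]
width: 18.7
gripper_force: 63.4
```

```bash
python3 -c "
from h import *
butt()"
```

```text
[ 514.18458051 -273.24168906   12.72783395] [-0.88962911  0.3266025  -2.67804297]
[([562.0, -179.0, 23.0], 0.87)] ymin [-182. -181. -180. -180. -180. -179. -179. -179. -179. -178. -178. -178.] [([266.0, -319.0, 16.0], 0.97), ([566.0, -270.0, 27.0], 0.86), ([500.0, -550.0, 15.0], 0.85), ([412.0, 113.0, 42.0], 0.49)]
```

Call:
move_arm([
  [0, 0, 0, -0.001, 0.024, 0, 0],
  [0, 0, 0, -0.002, 0.044, 0, 0],
  [0, 0, 0, 0.002, -0.048, 0, 0],
  [0, 0, 0, 0.001, -0.02, 0, 0],
  [0, 0, 0, 0, 0, 0, 0],
])

```text
clock: 29.35
eef_pos: [514.3, -274.0, 12.9]
tool_rot: [3.139, -0.001, 0.059]
force: [-0.7, -0.4, -2.9]
width: 18.5
gripper_force: 70.1
```

```bash
python3 -c "
from h import *
butt()"
```

```text
[ 514.29097363 -274.04061448   12.8526918 ] [-0.74566853 -0.41453245 -2.89950511]
[([564.0, -178.0, 23.0], 0.97)] ymin [-181. -181. -179. -179. -178. -178. -177. -177. -177. -177. -176. -176.] [([264.0, -322.0, 14.0], 0.94), ([497.0, -549.0, 15.0], 0.9), ([568.0, -269.0, 28.0], 0.66)]
```

Call:
move_arm([
  [0, 0, 0, -0.001, 0.026, 0, 0],
  [0, 0, 0, -0.002, 0.048, 0, 0],
  [0, 0, 0, 0.002, -0.048, 0, 0],
  [0, 0, 0, 0.001, -0.026, 0, 0],
  [0, 0, 0, 0, 0, 0, 0],
])

```text
clock: 30.0
eef_pos: [514.3, -274.6, 12.9]
tool_rot: [3.138, -0.001, 0.059]
force: [-0.4, -0.1, -2.4]
width: 18.5
gripper_force: 74.0
```

```bash
python3 -c "
from h import *
im,k=butt()
x,y=290,290
cv2.imwrite('pics/c8.png',cv2.resize(im[200:350,170:370],None,fx=4,fy=4))
im,d,k=snap('wrist','w8.png'); P=cloud(k,d)
for r in finder.cut_out('wrist','hammer_head')[:2]: print(r['confidence'],rect(P,5,100,(100,900),(-700,100),r['mask']))
"
```

```text
[ 514.31784875 -274.64498414   12.91272486] [-0.37638308 -0.05047436 -2.43886259]
[([562.0, -177.0, 22.0], 0.9)] ymin [-181. -181. -180. -179. -179. -178. -178. -178. -178. -177. -177. -177.] [([262.0, -321.0, 13.0], 0.96), ([570.0, -271.0, 33.0], 0.86), ([497.0, -549.0, 18.0], 0.86)]
0.6 (38070, ((527.4901123046875, -267.8267822265625), (126.7366714477539, 69.90680694580078), 3.72749400138855), array([ 558.19629816, -265.87631638,   39.34064455]))
```

View pics/c8.png

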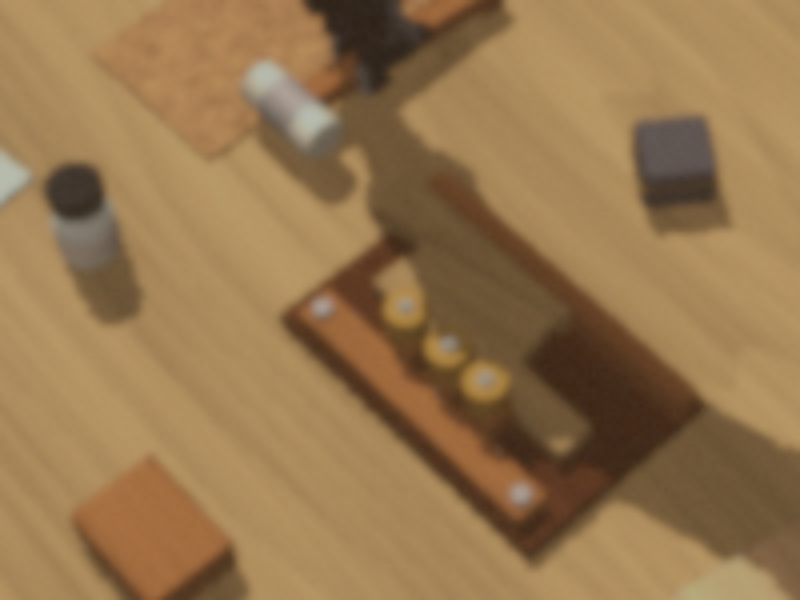

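Blocks are upright in the clamp and the wedge seems seated. One more blow, read at its peak, will confirm it has stopped.

Call:
move_arm([
  [0, 0, 0, -0.001, 0.026, 0, 0],
  [0, 0, 0, -0.002, 0.044, 0, 0],
])

```text
clock: 30.45
eef_pos: [510.5, -206.0, 12.8]
tool_rot: [3.135, -0.0, 0.056]
force: [-25.7, -65.6, 3.5]
width: 18.6
gripper_force: 92.7
```

Call:
move_arm([
  [0, 0, 0, 0.002, -0.048, 0, 0],
  [0, 0, 0, 0.001, -0.048, 0, 0],
  [0, 0, 0, 0, 0, 0, 0],
])

```text
clock: 30.75
eef_pos: [514.7, -297.6, 12.5]
tool_rot: [-3.138, -0.001, 0.052]
force: [-0.5, 8.5, -4.2]
width: 18.3
gripper_force: 79.2
```

```bash
python3 -c "
from h import *
im,k=butt()
im,d,k=snap('wrist'); P=cloud(k,d)
for r in finder.cut_out('wrist','hammer_head')[:2]: print(r['confidence'],rect(P,5,100,(100,900),(-700,100),r['mask']))
"
```

```text
[ 514.69831563 -297.61660873   12.53617441] [-0.52399713  8.5060121  -4.18049107]
[([562.0, -178.0, 20.0], 0.57)] ymin [-180. -180. -180. -179. -179. -179. -179. -178. -178. -177. -177. -177.] [([571.0, -294.0, 31.0], 0.98), ([264.0, -322.0, 13.0], 0.83), ([498.0, -551.0, 15.0], 0.62)]
0.76 (37887, ((527.5245971679688, -294.1934509277344), (125.76451110839844, 69.99708557128906), 1.8022264242172241), array([ 557.48677212, -293.17934222,   38.14555937]))
0.66 (2535, ((536.28857421875, -361.29595947265625), (194.2637176513672, 125.510986328125), 5.423163414001465), array([ 577.59409098, -357.5539466 ,    7.38306832]))
```

Call:
move_arm([
  [0, 0, 0, 0, 0, 0.025, 0],
  [0, 0, 1.1, 0.009, -0.035, 0, 0],
  [0, 0, 1.1, 0.009, -0.036, 0, 0],
  [0, 0, 0, 0, 0, 0, 0],
  [0, 0, 0, 0, 0, 0, 0],
])

```text
clock: 31.5
eef_pos: [532.0, -368.8, 37.5]
tool_rot: [3.141, 0.0, 0.1]
force: [-0.1, 1.5, -2.6]
width: 18.2
gripper_force: 75.3
```

```bash
python3 -c "
from h import *
s=telemetry.read_state(); print(s['eef_pos'],s['force'])
im,d,k=snap('wrist','w9.png'); P=cloud(k,d)
for r in finder.cut_out('wrist','hammer_head')[:2]: 
  print(r['confidence'],rect(P,25,100,(100,900),(-700,100),r['mask']))
q=P[(P[...,2]>25)&(P[...,1]<-330)&(P[...,1]>-400)]
for a,b in ((570,575),(578,583),(590,594),(594,598)):
  w=q[(q[:,0]>a)&(q[:,0]<b)]; print(a,w[:,2].max() if len(w) else None)
for y in (-395,-385,-375,-360,-350,-340):
  w=q[(abs(q[:,1]-y)<3)&(q[:,0]>570)]; print(y,w[:,2].max() if len(w) else None)
"
```

```text
[ 532.01586467 -368.80635063   37.50698558] [-0.0675466   1.45986427 -2.57651545]
0.96 (260, ((477.3796691894531, -521.3456420898438), (16.775495529174805, 7.155813694000244), 10.582840919494629), array([ 478.3701879 , -521.59467496,   27.26639972]))
0.94 (37857, ((545.4092407226562, -367.7924499511719), (125.48301696777344, 70.01656341552734), 3.6903703212738037), array([ 575.15094345, -365.87202979,   63.56342685]))
570 62.43459587868648
578 68.4855842527549
590 71.04616480664228
594 71.53163199605143
-395 70.20146858753091
-385 70.72076754503011
-375 70.77770108751187
-360 179.80234993185195
-350 70.77138370119106
-340 70.5818648512997
```

```bash
python3 -c "
from h import *
im,d,k=snap('wrist'); P=cloud(k,d); print(telemetry.read_state()['eef_pos'])
for x in range(470,610,6):
  q=P[(abs(P[...,0]-x)<2)&(abs(P[...,1]+368-(x-532)*.064)<5)&(P[...,2]<90)]
  if len(q)>5: print(x,len(q),np.percentile(q[:,2],[10,50,90]).round(1))
"
```

```text
[ 532.45524098 -366.06708943   37.34295917]
482 17 [54.6 55.1 55.6]
488 213 [55.2 55.8 56.4]
494 212 [55.6 56.2 56.8]
500 215 [55.8 56.5 57.1]
506 224 [56.3 56.8 57.5]
512 248 [56.6 57.1 57.7]
518 242 [56.8 57.5 58.2]
524 258 [57.2 57.8 58.4]
530 265 [57.6 58.2 58.9]
536 277 [57.9 58.5 59.2]
542 300 [58.2 58.9 59.5]
548 308 [58.5 59.2 59.9]
554 318 [58.8 59.6 60.2]
560 338 [59.3 59.9 60.7]
566 363 [59.5 60.2 60.9]
572 377 [59.9 60.6 61.4]
578 318 [60.4 61.4 63.6]
584 402 [65.9 67.1 68.1]
590 497 [68.2 69.  69.8]
596 556 [67.7 68.6 69.5]
602 580 [64.2 65.7 67. ]
608 581 [ 3.3 56.4 60.6]
```

View pics/w9.png

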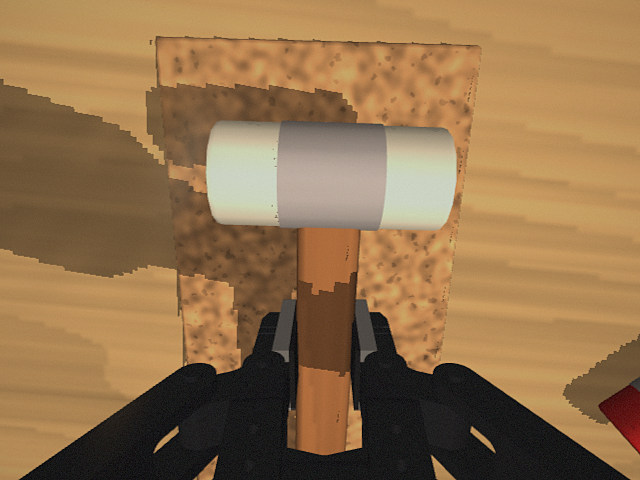

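Call:
move_arm([
  [0, 3.4, 0, 0, 0, -0.01, 0],
  [0, 0, 0, 0, 0, -0.012, 0],
  [0, 0, 0, 0, 0, -0.004, 0],
  [0, 0, 0, 0, 0, -0.002, 0],
  [0, 0, 0, 0, 0, 0, 0],
])

```text
clock: 32.15
eef_pos: [531.6, -367.8, 9.2]
tool_rot: [-3.135, 0.06, 0.101]
force: [0.3, -0.4, -3.1]
width: 18.4
gripper_force: 75.3
```

Call:
move_arm([
  [0, 0, 0, 0, 0, 0, 0],
])

```text
clock: 32.25
eef_pos: [532.2, -368.3, 9.9]
tool_rot: [-3.136, 0.059, 0.1]
force: [-0.7, -0.2, -2.0]
width: 18.9
gripper_force: 75.3
```

Call:
move_arm([
  [0, 0, 0, 0, 0, -0.0015, 0],
  [0, 0, 0, 0, 0, 0, 0.04],
  [0, 0, 0, 0, 0, 0, 0.05],
  [0, 0, 0, 0, 0, 0, 0.05],
  [0, 0, 0, 0, 0, 0.03, 0.05],
])

```text
clock: 32.75
eef_pos: [529.9, -366.1, 35.1]
tool_rot: [-3.131, 0.065, 0.101]
force: [-0.8, 0.4, 0.4]
width: 50.0
gripper_force: 0.0
```

Call:
move_arm([
  [0, 0, 0, 0, 0, 0.045, 0.05],
  [0, 0, 0, 0, 0, 0.045, 0.05],
  [0, -3.4, 0, -0.04, 0.01, 0.02, 0.05],
  [0, 0, 0, -0.045, 0.01, 0, 0.05],
  [0, 0, 0, 0, 0, 0, 0.05],
])

```text
clock: 33.25
eef_pos: [438.4, -346.4, 148.4]
tool_rot: [-3.138, 0.008, 0.096]
force: [0.9, -1.0, -0.5]
width: 49.8
gripper_force: 0.0
```

```bash
python3 -c "
from h import *
print(telemetry.read_state()['eef_pos'])
im,d,k=snap('wrist'); P=cloud(k,d)
for r in finder.cut_out('wrist','hammer_head')[:2]: print(r['confidence'],rect(P,10,60,(300,900),(-500,-250),r['mask']))
print('mat',[rect(P,2,8,(350,750),(-500,-250),r['mask']) for r in finder.cut_out('wrist','mat')][:1])
for x in (450,500,550,570):
  q=P[(abs(P[...,0]-x)<2)&(abs(P[...,1]+367-(x-532)*.064)<5)&(P[...,2]<90)]
  if len(q)>5: print(x,np.percentile(q[:,2],50))
im,d,k=snap('scene','sc9.png'); P=cloud(k,d)
blocks(P,62,(590,650),(-140,50)); print(rect(P,9,15,(500,680),(120,345)))
for r in finder.cut_out('scene','hammer_head')[:3]: print(r['confidence'],rect(P,10,60,(300,900),(-500,-250),r['mask']))
"
```

```text
[ 438.36863644 -346.36930776  148.41959667]
0.71 (0, None, None)
0.65 (0, None, None)
mat [(40712, ((479.553466796875, -368.358642578125), (205.76902770996094, 129.8000030517578), 4.334925651550293), array([ 483.34387365, -360.27655953,    3.75934375]))]
450 3.8340875693969565
500 3.5738241774724315
550 3.8519649063460406
570 35.56731217093679
84 [625.4 -82.3  62.2] [624.4 -82.6  62. ] [28.3 29.1  7.9]
95 [622.9 -44.3  62.2] [622.8 -44.3  62. ] [27.6 26.1  7.8]
97 [620.4 -11.8  62. ] [621.1 -11.9  62. ] [28.8 27.1  7.6]
(3389, ((577.4009399414062, 235.7873992919922), (174.1602020263672, 174.63841247558594), 82.66307067871094), array([597.93425048, 237.21705136,  11.95286218]))
0.95 (0, None, None)
0.67 (0, None, None)
0.63 (750, ((490.6810607910156, -387.1360168457031), (200.8553924560547, 74.21088409423828), 5.502068996429443), array([ 513.7991226 , -380.83445988,   27.86681832]))
```

View pics/sc9.png

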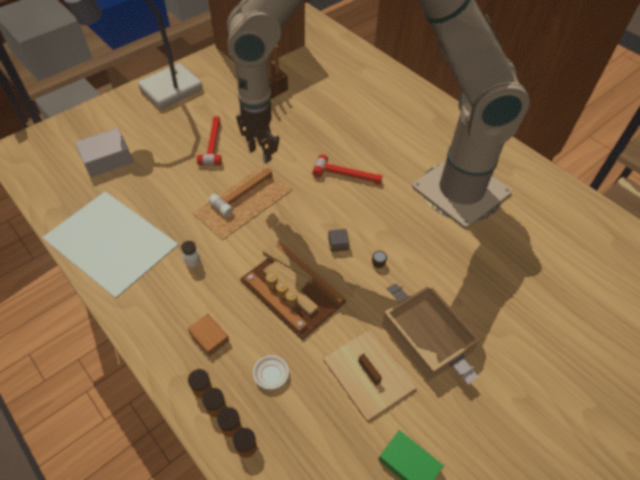

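The disturbance (a knock) has shifted the hammer off the mat's middle (px 245,190). I'll measure it and re-place it.

```bash
python3 -c "
from h import *
print(telemetry.read_state()['eef_pos'],telemetry.read_state()['tool_rot'])
im,d,k=snap('wrist'); P=cloud(k,d)
print(rect(P,12,45,(430,640),(-440,-300)))
print(rect(P,12,45,(360,640),(-440,-300)),rect(P,32,45,(360,640),(-440,-300)))
"
```

```text
[ 449.1875844  -348.18330105  148.21390144] [ 3.14077515e+00 -1.68298055e-03  1.01720118e-01]
(13669, ((508.71832275390625, -384.15118408203125), (159.07421875, 70.07959747314453), 3.540987491607666), array([ 535.78164628, -382.37345273,   30.39771138]))
(15287, ((488.03778076171875, -387.0029296875), (201.2541961669922, 69.94393920898438), 4.539621353149414), array([ 522.43595049, -383.34534165,   30.1641647 ])) (4851, ((571.576416015625, -380.3839416503906), (23.95416259765625, 69.92704772949219), 4.691791534423828), array([ 571.52697294, -380.17061898,   34.65473994]))
```

Call:
move_arm([
  [0, 0, -1.3, 0.038, -0.018, 0, 0.06],
  [0, 0, 0, 0.04, -0.018, -0.02, 0.06],
  [0, 0, 0, 0, 0, -0.045, 0.06],
  [0, 0, 0, 0, 0, -0.045, 0.06],
  [0, 0, 0, 0, 0, 0, 0.06],
])

```text
clock: 34.05
eef_pos: [521.8, -380.2, 30.8]
tool_rot: [-3.133, 0.01, 0.079]
force: [-1.4, 0.5, -0.2]
width: 60.0
gripper_force: 0.0
```

Call:
move_arm([
  [0, 0, 0, 0, 0, 0, 0.06],
])

```text
clock: 34.15
eef_pos: [525.7, -383.6, 37.6]
tool_rot: [-3.141, 0.001, 0.079]
force: [-0.3, -0.5, -0.3]
width: 60.0
gripper_force: 0.0
```

Call:
move_arm([
  [0, 0, 0, 0, 0, -0.02, 0.06],
  [0, 0, 0, 0, 0, -0.009, 0.06],
  [0, 0, 0, 0, 0, 0, 0.06],
  [0, 0, 0, 0, 0, 0, 0],
  [0, 0, 0, 0, 0, 0, 0],
])

```text
clock: 34.65
eef_pos: [526.3, -384.6, 10.7]
tool_rot: [3.14, -0.002, 0.078]
force: [-0.4, -1.5, -0.5]
width: 31.8
gripper_force: 0.0
```

Call:
move_arm([
  [0, 0, 0, 0, 0, 0, 0],
  [0, 0, 0, 0, 0, 0, 0],
  [0, 0, 0, 0, 0, 0.01, 0],
  [0, 0, 0, 0.01, 0.01, 0.005, 0],
  [0, 0, 0, 0.0095, 0.0097, 0, 0],
])

```text
clock: 35.15
eef_pos: [546.4, -363.8, 25.2]
tool_rot: [3.141, -0.002, 0.077]
force: [0.9, 1.1, -3.0]
width: 18.9
gripper_force: 59.0
```

Call:
move_arm([
  [0, 0, 0, 0, 0, 0, 0],
  [0, 0, 0, 0, 0, -0.01, 0],
  [0, 0, 0, 0, 0, -0.004, 0],
  [0, 0, 0, 0, 0, 0, 0],
  [0, 0, 0, 0, 0, 0, 0],
])

```text
clock: 35.65
eef_pos: [544.6, -363.7, 10.5]
tool_rot: [-3.14, 0.001, 0.078]
force: [-1.8, 3.2, 8.2]
width: 18.4
gripper_force: 60.4
```

Contact force is 8 N, so the hammer is on the mat. I'll release and check.

Call:
move_arm([
  [0, 0, 0, 0, 0, 0, 0.04],
  [0, 0, 0, 0, 0, 0, 0.05],
  [0, 0, 0, 0, 0, 0, 0.05],
  [0, 0, 0, 0, 0, 0.03, 0.05],
  [0, 0, 0, 0, 0, 0.045, 0.05],
])

```text
clock: 36.15
eef_pos: [542.5, -363.1, 82.6]
tool_rot: [-3.138, 0.006, 0.078]
force: [0.8, 0.1, -0.5]
width: 49.8
gripper_force: 0.0
```

Call:
move_arm([
  [0, 0, 0, 0, 0, 0.045, 0.05],
  [0, 0, 0, -0.03, 0, 0.045, 0.05],
  [0, 0, 0, -0.045, 0.0, 0.0, 0.05],
  [0, 0, 0, -0.02, 0, 0, 0.05],
  [0, 0, 0, 0, 0, 0, 0.05],
])

```text
clock: 36.65
eef_pos: [448.0, -365.4, 172.1]
tool_rot: [3.142, 0.003, 0.074]
force: [0.3, -0.0, -0.3]
width: 49.9
gripper_force: 0.0
```

```bash
python3 -c "
from h import *
print(telemetry.read_state()['eef_pos'])
im,d,k=snap('wrist','w10.png'); P=cloud(k,d)
print(rect(P,12,45,(360,640),(-440,-300)),rect(P,32,45,(360,640),(-440,-300)))
print('mat',rect(P,2,8,(350,750),(-480,-270)))
im,d,k=snap('scene','sc10.png'); P=cloud(k,d)
for r in finder.cut_out('scene','hammer_head')[:3]: print(r['confidence'],rect(P,10,60,(300,900),(-500,-250),r['mask']))
print([rect(P,2,8,(350,750),(-480,-270),r['mask']) for r in finder.cut_out('scene','mat')][:1])
"
```

```text
[ 447.95478542 -365.38761836  172.07985826]
(10324, ((497.29437255859375, -367.3209228515625), (182.04710388183594, 70.10802459716797), 4.155722618103027), array([ 523.73411629, -365.71813715,   29.49373062])) (1809, ((583.05615234375, -361.0811767578125), (10.070258140563965, 69.80188751220703), 4.1557230949401855), array([ 583.81273346, -360.50365551,   34.29019159]))
mat (39704, ((482.76458740234375, -378.06134033203125), (225.58261108398438, 200.65609741210938), 4.218447685241699), array([ 491.6949638 , -367.2102581 ,    3.76690482]))
0.82 (0, None, None)
0.67 (726, ((510.1822509765625, -365.8385009765625), (198.85459899902344, 68.86890411376953), 6.241471290588379), array([ 532.4658568 , -360.07873534,   28.1470744 ]))
0.61 (0, None, None)
[(1760, ((507.2809143066406, -366.4740905761719), (262.1708068847656, 133.29434204101562), 3.7934374809265137), array([ 510.95650171, -360.08254737,    4.67830528]))]
```

View pics/w10.png

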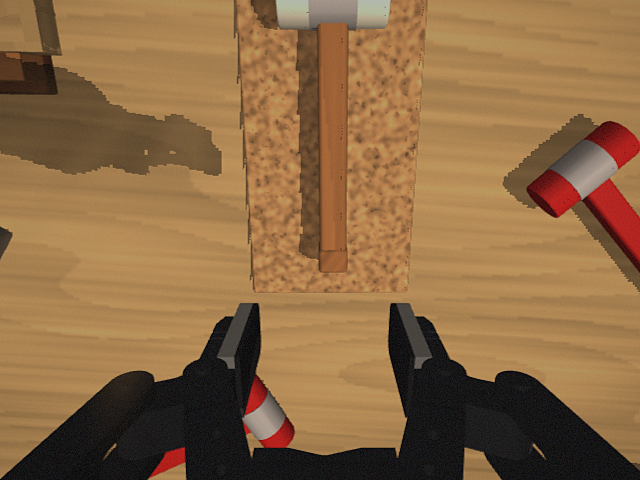

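The hammer now lies flat along the mat's middle (handle px 333,150), with the gripper clear of it.

```bash
python3 -c "
from cell import ctrl
print(ctrl.finish_job())"
```

```text
the job is handed in; nothing more can be done
None
```

The job is handed in: both clips are open, the lid lies flat beside the case, the three blocks found are gripped upright in the clamp with the wedge stopped at about 34 mm, and the hammer, re-centred after it was knocked aside, lies flat in the middle of the mat.

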